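Clamp a fresh blade cartridge into the blade holder

ROBOT

A 6-joint arm with a two-finger parallel gripper is mounted at the origin on the work surface. World frame = base frame: x ahead of the robot, y to its left, z up, the work surface at z = 0. Lengths are in m, angles in degrees, forces in N, time in s.
With the tool pointing down it reaches from about 0.4 to 0.825 m from the base axis. Payload 7 kg.
Tool frame: the origin (TCP) lies midway between the tips of the shut fingers; the grasp point (between the pads) lies 19 mm behind it; z points along the fingers, y is the direction in which the jaws open and shut (so a half turn about z gives the same grasp; the last joint's range is limited). The gripper opens to 88 mm and grips with 3 to 60 N. Pads are 19 mm wide; open, the fingers measure 130 mm over their backs; the gripper's body (78 mm by 193 mm) begins 47 mm behind the grasp point.
Start: joints at [-50.185, 20.546, 0.682, 0, -70.136, -16.507], TCP at [0.267, -0.62, 0.227] pointing down, gripper open.
Joint ranges: [-176.03, 176.03], [-82.01, 121.73], [-58.28, 71.71], [-173.87, 95.51], [-174.79, -0.11], [-173.66, 173.66]. Speed limits (degrees/s): [136.94, 136.94, 172.46, 180, 180, 180].

INTERFACE

Orientations are given as [roll, pitch, yaw] about the fixed x, y, z axes, in that order (R = Rz(yaw) Ry(pitch) Rx(roll)).
In Python, from plant import ctrl, snapshot gives the robot as it stands.
- The arm moves only by the shell command python3 -m pendant 'ROWS'. ROWS is JSON, a list of rows, each a list of 7 numbers: the shift along the tool's x, y, z in m, then the turn, a rotation vector about the tool's x, y, z in rad, then the opening, from -1 (shut) to 1 (fully open), so that 0 is half open. In form: [[x, y, z, ax, ay, az, jaw], ...]. A call has 1 to 12 rows; each row is the pose to reach, as a shift and turn from the pose commanded when the call began, along the tool's axes at that moment; what a row does not reach only later rows make up. A row lasts 1/8 s, in which the tool goes at most 62.5 mm and 10.7 degrees, less where a joint would pass 70% of its speed; a pose out of reach is approached as far as the arm can. A call with a gripper value outside its range is refused whole. The fingers move at their own pace and stop on an object; the grip force is fixed at half the most. Time passes only in rows, so rows that repeat a pose let the fingers close. It gives the time, the measured TCP pose, the force and the opening at its end, in the units of the state.
- ctrl.get_obs(): the state, without advancing time (a new reading comes with each control period).
- snapshot(name): name is "scene" or "top"; returns a dict with "image" (384x512x3 uint8, blue, green, red), "mtx" (3x3 intrinsics, pixels), "eye" and "attitude" of the camera in the world. Camera axes: x right, y up, looking along -z (the intrinsics and any distortion apply to the point x, -y, -z); pixel columns grow to the right and rows downward; lengths in m; the calibration is good to about 2 mm. A picture is of the moment at which its call begins. There is no depth.
- ctrl.close_job(): hands the job in, once; it reports no verdict.
The state is a dict: "clock": time; "joint_pos": joint angles; "qvel": joint speeds; "tau": joint torques, N m; "tool_pos": TCP position; "orientation": TCP orientation; "force": force on the tool from outside, world axes, zero at the start; "moment": the same for the moment, N m; "opening": finger opening in m.
Only numpy, scipy, OpenCV 4.12 (cv2) and the standard library are available. Lean on these libraries where they do the work, as an engineer would, in place of code of your own. Each camera call takes 0.05 s, during which the arm holds its last target.

TASK

Load the copper-coloured blade cartridge, right way up, into the cradle of the blade holder, setting it down rather than dropping it, then swing the hinged clamp fully shut so that it drives the cartridge home, and let go. Leave the grey spent cartridge and everything else on the bench where it is.

Things in the scene. Friction and masses are not known exactly. Their poses are not given: they have to be found in the camera images.
- cartridge: The fresh blade cartridge: a closed copper-coloured block with black ends and a narrow steel strip along its top, 34 mm (x) by 110 mm (y, long axis) by 42 mm (z) high, about 0.22 kg. It starts lying on the bench, upright. Origin: centre of its underside. Its two ends are alike: either may go either way in the cradle.
- spent_cartridge: The spent cartridge, same shape and axes but grey: leave it alone. Origin: centre of its underside.
- stand: The blade holder on its stand, fixed to the bench: white plinth 160 mm (x) by 220 mm (y from -100 to +120), 30 mm high, a brass column with small black levers, and on it an aluminium cradle. Origin: on the bench surface, under the middle of the cradle. x: across the cradle; y: along it, towards the clamp's hinge; z: up. Position and yaw vary.
- cradle_seat (a point): Middle of the cradle, 100 mm above the bench: where the centre of the cartridge's underside lies when fully home. Axes as the stand's. The cradle is an open-topped pocket, 42 mm (x) by 118 mm (y) inside, with walls 8 mm thick up to 118 mm above the bench.
- cradle_side (a point): Middle of the cradle's open side (x -21 mm of the stand, 118 mm above the bench). Both long sides have walls only near the ends (|y| from 31 to 59 mm), so the middle 62 mm is open for fingers. The side walls carry outward-leaning lips up to 127 mm above the bench. The end walls run the whole width.
- spring_plate (a joint): Travel of the sprung plate (dark steel, 36 by 106 mm) that is the cradle's floor, downward, 0 to 0.010 m. At 0 its top is 108 mm above the bench, and it stays there under the cartridge's weight. It yields at about 4.5 N, plus 0.4 N for each mm. Cartridge home: 0.008.
- clamp (a joint): Hinge angle of the clamp: 0 fully shut (arm level, on its stop), growing as it opens upward and away from the cradle, to 2.0 rad; 1.57 is upright. Starts at 1.6 to 1.95. The hinge is stiff (0.8 N m of friction): the arm stays where it is left, also shut over the cartridge. Shutting takes about 5 N at the handle, up to 10 N in the last 0.1 rad, against the spring.
- clamp_hinge (a point): A point on the clamp's hinge axis, in the middle of the arm: at x 0, y +85 mm, z 158 mm of the stand. The axis is the stand's x axis. Two aluminium lugs hold it, 38 mm apart over all, tops at 170 mm. The open clamp stands up to 331 mm above the bench.
- clamp_handle (a point): Centre of the clamp's black T-handle: a bar 44 mm long, 26 mm in diameter, parallel to the hinge axis, 160 mm from it at the end of a dark steel arm 16 mm wide, 12 mm thick. At angle a it is 160 cos(a) mm from the hinge towards the stand's -y and 160 sin(a) mm above it; shut: x 0, y -75, z 158 mm of the stand.
- clamp_foot (a point): Centre of the sole of the round rubber foot, 26 mm in diameter, under the clamp's arm: 85 mm from the hinge along the arm and 16 mm below the arm's centre line. As the clamp shuts it comes down on the middle of the cartridge's top and pushes it 8 mm down.
- driver: A red-handled driver lying on the bench, 200 mm long along its x axis, handle 28 mm in diameter. Bystander. Origin: middle of its length, at bench height.
- slide_box: A green slide box, 85 by 100 by 34 mm. Bystander. Origin: centre of its underside.
- bottle: A clear bottle with a red cap, 64 mm in diameter, 160 mm high. Bystander. Origin: centre of its underside.
- jar: A glass staining jar, open at the top, 70 mm across, 85 mm high. Bystander. Origin: centre of its underside.
- brush: A brush 170 mm long, lying. Bystander. Origin: about the middle of its length, at bench height; handle towards its -x.
- blade_bin: An open yellow box for used blades, 120 by 160 by 90 mm. Bystander. Origin: centre of its underside.
Mind the look-alikes: they are no part of the job. What is shaped like the cartridge but purple is not meant.

How it is judged:
By the outcome, as a careful person would: the job done as asked, in the order asked, and still so for the second after the job is handed in, with the robot touching nothing.
It also fails if it takes over 61 s, if anything falls off the work surface, if the arm or the gripper's body presses on something with over 40 N, if the wrist force passes 120 N, or if a joint passes its speed limit or range.

## Working session

There is one attempt and no reset: what is moved stays moved. The work goes in short steps, Python scripts to look and compute and a shell command to move; the robot and the scene stay as the last step left them, time stands still between calls to the robot, and variables do not carry over. Pictures are saved under pics/ and viewed, and the job is handed in when it is done.

```bash
ls; mkdir -p pics; python3 - <<'E'
from plant import ctrl, snapshot
import cv2
for n in ("scene","top"):
    s=snapshot(n); cv2.imwrite(f"pics/{n}0.png",s["image"]); print(n,s["mtx"],s["eye"],s["attitude"],[k for k in s])
print(ctrl.get_obs())
E
```

```text
pics
scene [[471.72273288   0.         256.5379841 ]
 [  0.         471.72273288 189.50298735]
 [  0.           0.           1.        ]] [1.54015933 0.29193428 1.32384532] [ 39.82070842  -0.34698633 107.58163622] ['image', 'mtx', 'eye', 'attitude']
top [[486.40402791   0.         252.94109352]
 [  0.         486.40402791 185.57291398]
 [  0.           0.           1.        ]] [ 0.43434413 -0.00241384  1.43266921] [  7.15229265   0.24262313 -90.99331104] ['image', 'mtx', 'eye', 'attitude']
{'clock': 0.1, 'joint_pos': array([-5.01867010e+01,  2.05863863e+01,  6.40443280e-01, -1.62753293e-02,
       -7.01384843e+01, -1.65087719e+01]), 'qvel': array([-0.07389106, -0.07311284,  0.18502558,  0.08148789,  0.07316714,
        0.09708378]), 'tau': array([-2.99176776e-03, -5.84162843e+01,  2.93752956e+01,  7.01542273e+00,
        1.01708501e-02, -9.33501656e-05]), 'tool_pos': array([ 0.26685519, -0.61953336,  0.22574245]), 'orientation': array([ 1.79914705e+02, -9.32288622e-03, -1.56701007e+02]), 'force': array([-0.23935488, -0.0404325 ,  0.11378584]), 'moment': array([-7.58323266e-05, -1.88822563e-02,  4.54401442e-03]), 'opening': 0.08812097740433204}
```

View pics/scene0.png

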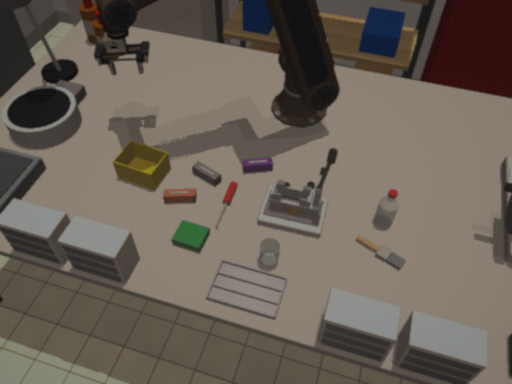

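View pics/top0.png

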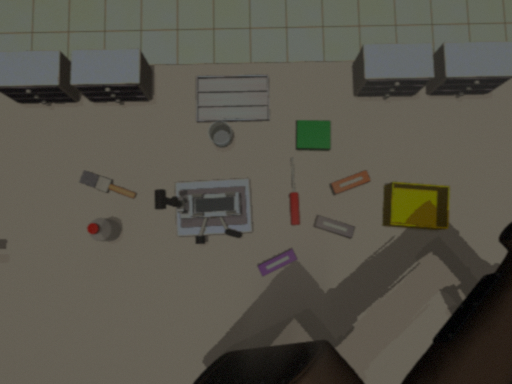

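```bash
cat > h.py <<'E'
import numpy as np,cv2
from scipy.spatial.transform import Rotation as R
from plant import ctrl, snapshot
D=np.diag([1,-1,-1.])
def proj(s,P):
    P=np.atleast_2d(P); Rc=R.from_euler('xyz',s["attitude"],degrees=True).as_matrix()
    p=(P-s["eye"])@Rc@D; p=p@np.array(s["mtx"]).T
    return p[:,:2]/p[:,2:]
def back(s,uv,z):
    Rc=R.from_euler('xyz',s["attitude"],degrees=True).as_matrix()
    uv=np.atleast_2d(uv); d=np.c_[uv,np.ones(len(uv))]@np.linalg.inv(s["mtx"]).T@D@Rc.T
    return s["eye"]+d*((z-s["eye"][2])/d[:,2])[:,None]
def crop(s,name,x,y,w,h,k):
    im=cv2.resize(s["image"][y:y+h,x:x+w],None,fx=k,fy=k,interpolation=cv2.INTER_CUBIC); cv2.imwrite("pics/"+name,im)
E
python3 - <<'E'
from h import *
t=snapshot("top"); c=snapshot("scene")
crop(t,"t1.png",140,160,140,100,5.5)
crop(t,"t2.png",280,150,120,100,6)
crop(c,"c1.png",250,140,100,100,6)
# first fit: copper mask
im=t["image"].astype(int)
for n,s in(("top",t),("scene",c)):
    hsv=cv2.cvtColor(s["image"],cv2.COLOR_BGR2HSV)
    m=cv2.inRange(hsv,(3,110,90),(16,255,255))
    k,l,st,ce=cv2.connectedComponentsWithStats(m)
    for i in range(1,k):
        if st[i,4]>50: print(n,st[i],ce[i])
print(back(t,[[350,182]],0.042),back(c,[[180,194]],0.042))
E
```

```text
top [332 171  38  22 290] [350.72413793 181.37241379]
top [291 192   7  15  54] [294.57407407 197.90740741]
top [292 206   7  19  77] [295.05194805 215.50649351]
scene [79  2 18  9 68] [87.32352941  7.26470588]
scene [164 189  31   8 193] [179.26943005 192.66839378]
scene [357 237  20  14  59] [366.11864407 243.22033898]
[[ 0.61430561 -0.27938658  0.042     ]] [[ 0.62085318 -0.27269288  0.042     ]]
```

View pics/t1.png

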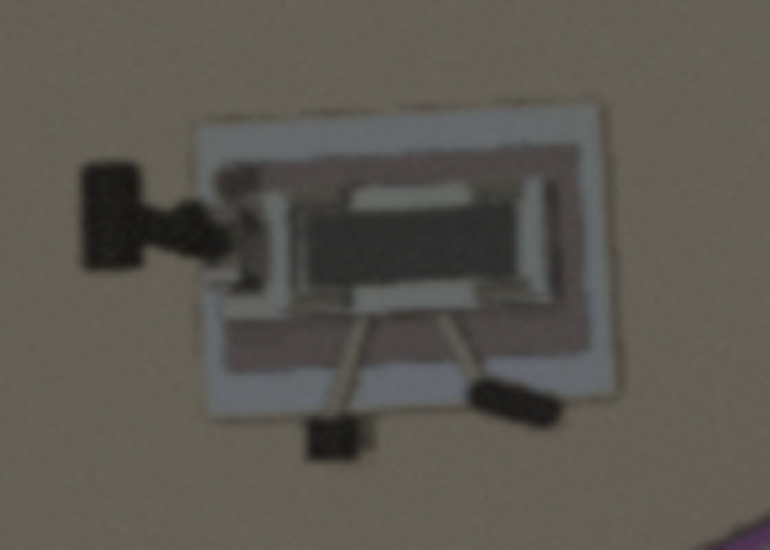

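View pics/t2.png

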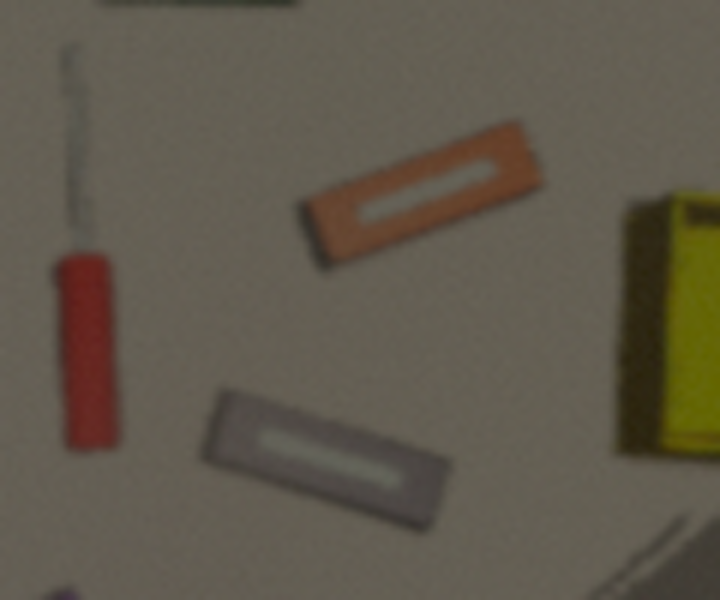

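View pics/c1.png

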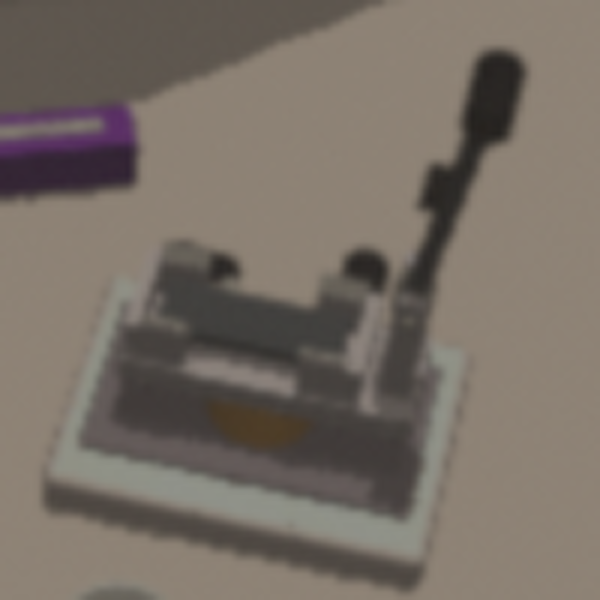

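```bash
python3 - <<'E'
from h import *
from scipy.optimize import least_squares
t=snapshot("top"); c=snapshot("scene")
def fit(P,q,nm,offs):
    # P local 3d pts, q dict cam->pixels
    def r(v):
        W=np.c_[P[:,:2]@np.array([[np.cos(v[2]),np.sin(v[2])],[-np.sin(v[2]),np.cos(v[2])]])+v[:2],P[:,2]]
        return (proj(t,W)-q).ravel()
    o=least_squares(r,offs); print(nm,o.x[:2],np.degrees(o.x[2]),np.round(o.fun,2)); return o.x
q=np.array([[305,203],[328,267],[543,183],[520,121]])/6+[280,150]-.4
b=back(t,q,.042); print("cart edges",[np.linalg.norm(b[i]-b[(i+1)%4])for i in range(4)])
# corner order: left-top (x+,y+), left-bottom(x-,y+), right-bottom(x-,y-), right-top(x+,y-)
Pc=np.array([[17,55,42],[-17,55,42],[-17,-55,42],[17,-55,42]])/1000
v=fit(Pc,q,"cart",[.61,-.28,0])
q=np.array([[197,123],[603,103],[617,398],[208,418]])/5.5+[140,160]-.4
b=back(t,q,.03); print("stand edges",[np.linalg.norm(b[i]-b[(i+1)%4])for i in range(4)])
Ps=np.array([[80,120,30],[80,-100,30],[-80,-100,30],[-80,120,30]])/1000
s=fit(Ps,q,"stand",[.58,.09,0])
# plate corners z=.108
q2=np.array([[307,208],[518,203],[520,277],[307,286]])/5.5+[140,160]-.4
Pp=np.array([[18,53,108],[18,-53,108],[-18,-53,108],[-18,53,108]])/1000
s2=fit(Pp,q2,"plate",s)
def W(v,P):
    P=np.atleast_2d(P)/1000.; return np.c_[P[:,:2]@np.array([[np.cos(v[2]),np.sin(v[2])],[-np.sin(v[2]),np.cos(v[2])]])+v[:2],P[:,2]]
sm=(s+s2)/2
hs=[(a,proj(t,W(sm,[0,85-160*np.cos(a),158+160*np.sin(a)]))[0],proj(c,W(sm,[0,85-160*np.cos(a),158+160*np.sin(a)]))[0]) for a in np.arange(1.6,2,.05)]
for h in hs: print(np.round(h[0],2),h[1],h[2])
print("obs handle top",np.array([111,216])/5.5+[140,160],"scene",np.array([495,95])/6+[250,140])
# overlay
for S,n in((t,"to"),(c,"co")):
    im=cv2.resize(S["image"],None,fx=1,fy=1)
    S=dict(S)
    k=5
    x0,y0,w,h=(150,165,110,90) if n=="to" else (250,150,100,90)
    o=cv2.resize(S["image"][y0:y0+h,x0:x0+w],None,fx=7,fy=6.5 if 0 else 7)[:600]
    for vv,PP,col in((sm,Ps*1000,(0,0,255)),(sm,Pp*1000,(0,255,0)),(sm,np.array([[29,67,118],[29,-67,118],[-29,-67,118],[-29,67,118]]),(255,0,0))):
        p=(proj(S,W(vv,PP))-[x0,y0]+.5)*7
        cv2.polylines(o,[p.astype(int)],True,col,1)
    cv2.imwrite(f"pics/{n}.png",o)
    x0,y0,w,h=(320,160,60,45) if n=="to" else (150,175,60,45)
    o=cv2.resize(S["image"][y0:y0+h,x0:x0+w],None,fx=12,fy=12)
    for z in(0,42):
        Q=Pc*1000; Q[:,2]=z
        cv2.polylines(o,[((proj(S,W(v,Q))-[x0,y0]+.5)*12).astype(int)],True,(0,255,0),1)
    cv2.imwrite(f"pics/{n}_cart.png",o)
E
```

```text
cart edges [np.float64(0.0326108618059716), np.float64(0.11168254029973546), np.float64(0.03181820651769288), np.float64(0.11162224123612045)]
cart [ 0.6147777 -0.280244 ] 19.862752250637143 [-0.07 -0.32  0.54 -0.02  0.11  0.45 -0.58 -0.11]
stand edges [np.float64(0.215149163540449), np.float64(0.15572836684123703), np.float64(0.2137686206344782), np.float64(0.15561108972512866)]
stand [0.55109919 0.10569013] 1.8695050690048312 [-0.79 -0.7   0.86 -0.84  1.05  0.62 -1.12  0.84]
plate [0.55214419 0.10570213] 0.816412357430669 [-0.22  0.51  0.12  0.18  0.11 -0.15 -0.   -0.55]
1.6 [168.3145482 197.7398436] [324.43103488 154.80245393]
1.65 [164.88512625 197.90063786] [327.07323831 155.45961295]
1.7 [161.5049807  198.07786301] [329.69202645 156.2092114 ]
1.75 [158.18600228 198.27085405] [332.27905101 157.04901952]
1.8 [154.93974296 198.47887687] [334.82606624 157.97645486]
1.85 [151.77734424 198.70113355] [337.32497134 158.98859448]
1.9 [148.70947047 198.93676832] [339.76785197 160.08218957]
1.95 [145.74624773 199.18487386] [342.1470204  161.25368251]
obs handle top [160.18181818 199.27272727] scene [332.5        155.83333333]
```

View pics/to.png

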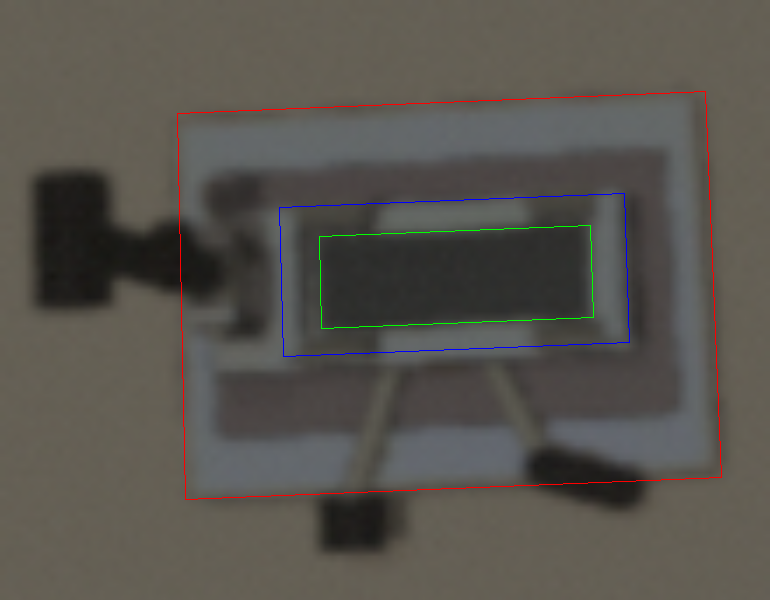

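View pics/co.png

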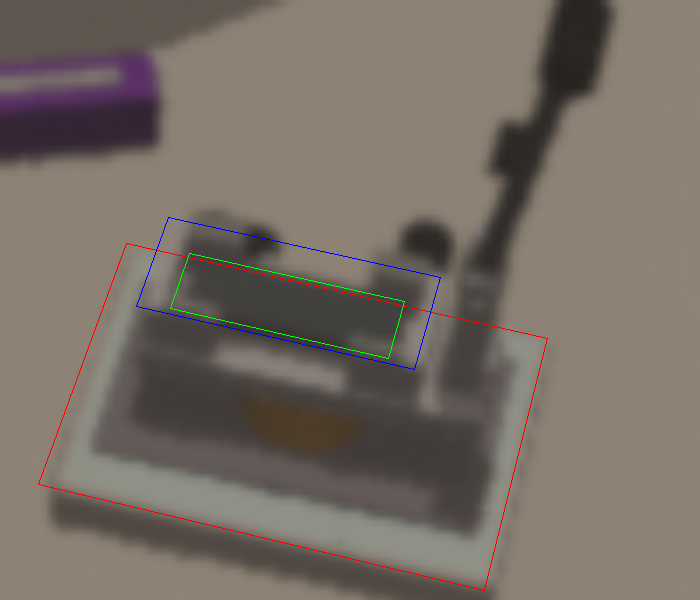

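View pics/to_cart.png

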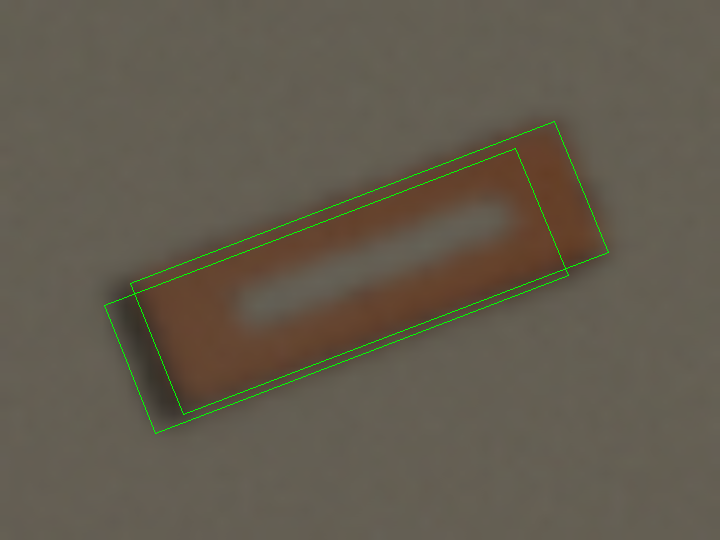

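View pics/co_cart.png

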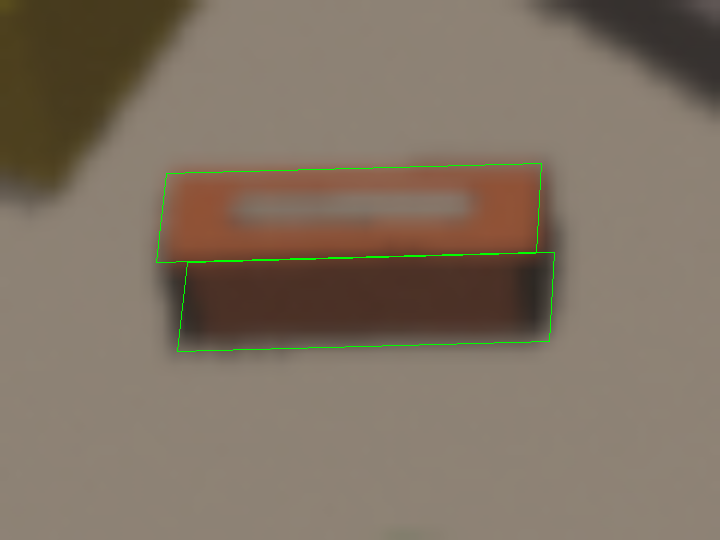

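```bash
python3 -m pendant '[[-0.03,0.01,0,0,0,-0.06,1],[-0.08,0.03,0,0,0,-0.16,1],[-0.135,0.052,0,0,0,-0.28,1],[-0.19,0.073,0.01,0,0,-0.42,1],[-0.245,0.094,0.02,0,0,-0.55,1],[-0.30,0.115,0.03,0,0,-0.68,1],[-0.355,0.136,0.05,0,0,-0.78,1],[-0.405,0.156,0.07,0,0,-0.817,1],[-0.44,0.169,0.085,0,0,-0.817,1],[-0.454,0.174,0.1,0,0,-0.817,1],[-0.454,0.174,0.1,0,0,-0.817,1],[-0.454,0.174,0.1,0,0,-0.817,1]]'; python3 - <<'E'
from h import *
t=snapshot("top"); c=snapshot("scene")
crop(t,"t3.png",290,130,120,100,6)
crop(c,"c3.png",120,120,120,100,6)
print(ctrl.get_obs()['joint_pos'])
E
```

```text
clock: 1.8
tool_pos: [0.6147, -0.2813, 0.127]
orientation: [-180.0, -0.0, -109.9]
force: [0.3, 0.1, -0.0]
opening: 0.0879
[-8.12272765e+00  2.46859729e+01 -6.47927666e+00  1.20187870e-02
 -5.87672134e+01 -1.18384147e+01]
```

View pics/t3.png

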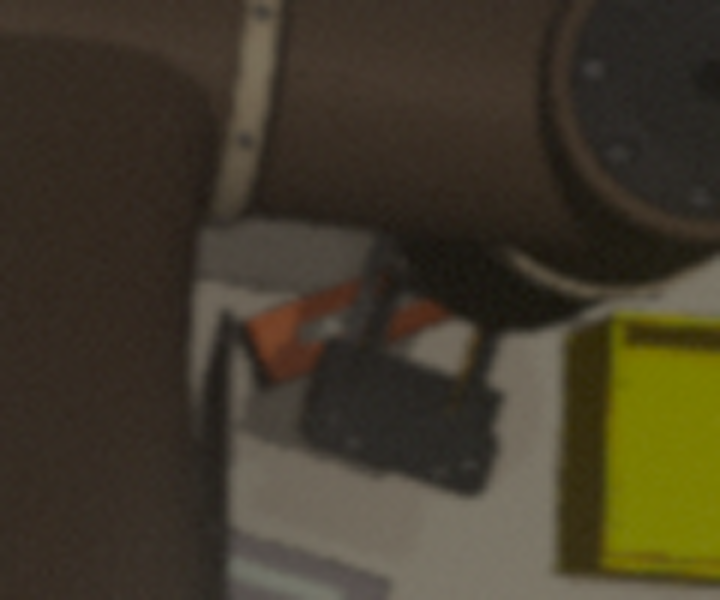

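View pics/c3.png

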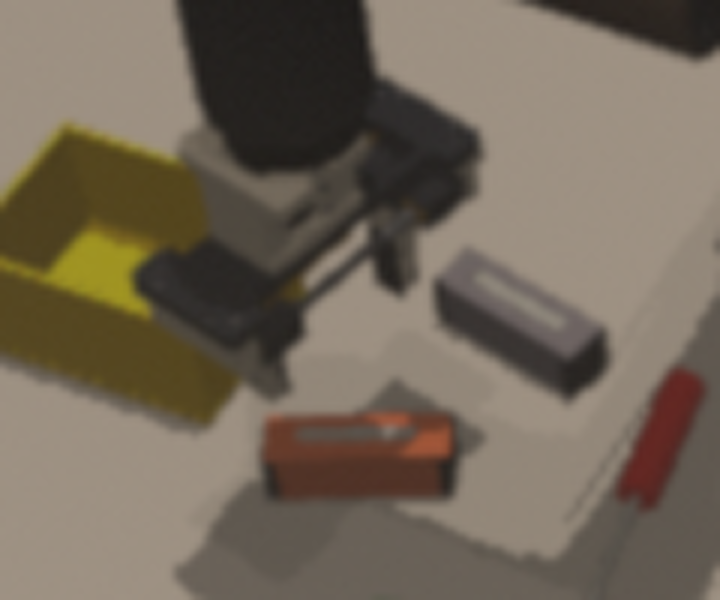

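```bash
python3 -m pendant '[[-0.001,0,0.03,0,0,0,1],[-0.001,0,0.07,0,0,0,1],[-0.001,0,0.1,0,0,0,1],[-0.001,0,0.112,0,0,0,1],[-0.001,0,0.114,0,0,0,1],[-0.001,0,0.114,0,0,0,1],[-0.001,0,0.114,0,0,0,0]]'; python3 - <<'E'
from h import *
c=snapshot("scene")
crop(c,"c4.png",120,120,120,100,6)
E
```

```text
clock: 2.78
tool_pos: [0.6163, -0.2798, 0.014]
orientation: [-179.9, 0.0, -109.9]
force: [0.1, 0.7, 0.1]
opening: 0.0824
```

View pics/c4.png

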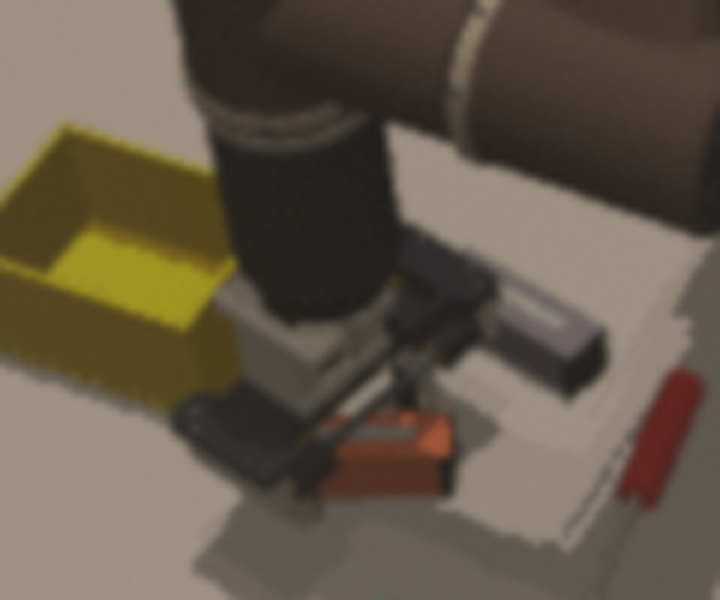

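```bash
python3 - <<'E'
from h import *
c=snapshot("scene"); o=ctrl.get_obs(); p=o['tool_pos']; Rt=R.from_euler('xyz',o['orientation'],degrees=True).as_matrix()
pts=[]
for s in(1,-1):
  for dz in(0,-.04):
    for dx in (-.0095,.0095):
        pts.append(p+Rt@[dx,s*.04,dz])
print((proj(c,pts)-[120,120]+.5)*6)
v=np.array([.6148,-.2797]);a=np.radians(19.86);u=np.array([-np.sin(a),np.cos(a)])
w=np.array([np.cos(a),np.sin(a)])
print((proj(c,[[*(v+w*sx+u*k),z] for k in(-.055,0,.055) for sx in (.017,) for z in (0,.042)])-[120,120]+.5)*6)
E
```

```text
[[418.88387963 435.08120258]
 [395.56601275 420.18308715]
 [411.91844838 391.76476746]
 [388.20348436 376.78327148]
 [325.72803873 518.37909366]
 [302.24613223 502.74639901]
 [316.82769909 475.54287149]
 [292.94433112 459.80873511]]
[[269.63454783 506.18514527]
 [259.24384015 461.63194224]
 [362.75645829 503.63026639]
 [354.19907281 459.07181908]
 [455.6950006  501.08041836]
 [448.96367082 456.5168357 ]]
```

```bash
python3 -m pendant '[[0,0,-0.03,0,0,0,1],[0,0,-0.06,0,0,0,1],[0,0,-0.06,0,0,-0.17,1],[0,0,-0.06,0,0,-0.34,1],[0,0,-0.06,0,0,-0.51,1],[0,0,-0.06,0,0,-0.65,1],[0,0,-0.06,0,0,-0.695,1],[0,0,-0.06,0,0,-0.695,1],[0,0,-0.06,0,0,-0.695,1]]'; python3 - <<'E'
from h import *
c=snapshot("scene")
crop(c,"c5.png",120,120,120,100,6)
print(ctrl.get_obs()['joint_pos'])
E
```

```text
clock: 4.0
tool_pos: [0.6156, -0.2795, 0.0728]
orientation: [-180.0, -0.0, -70.1]
force: [1.4, -0.2, 0.5]
opening: 0.0878
[-7.94182690e+00  2.76626234e+01 -9.62163207e+00 -5.60124509e-04
 -5.27022596e+01  2.78308575e+01]
```

View pics/c5.png

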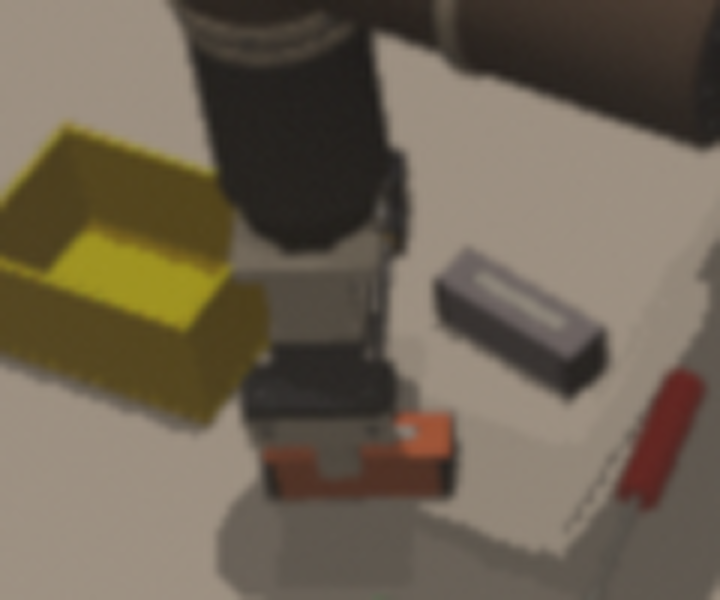

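```bash
python3 -m pendant '[[0,0,0.03,0,0,0,1],[0,0,0.05,0,0,0,1],[0,0,0.059,0,0,0,1],[0,0,0.06,0,0,0,1],[0,0,0.06,0,0,0,1]]'; python3 - <<'E'
from h import *
c=snapshot("scene")
crop(c,"c6.png",120,120,120,100,6)
o=ctrl.get_obs(); p=o['tool_pos']; Rt=R.from_euler('xyz',o['orientation'],degrees=True).as_matrix()
print((proj(c,[p+Rt@[dx,-.044,0] for dx in(-.0095,.0095)])-[120,120]+.5)*6)
E
```

```text
clock: 4.68
tool_pos: [0.6161, -0.2797, 0.0134]
orientation: [-179.9, -0.0, -70.1]
force: [0.7, -0.2, -0.1]
opening: 0.0878
[[372.62365816 526.92523639]
 [339.92224942 527.85225578]]
```

View pics/c6.png

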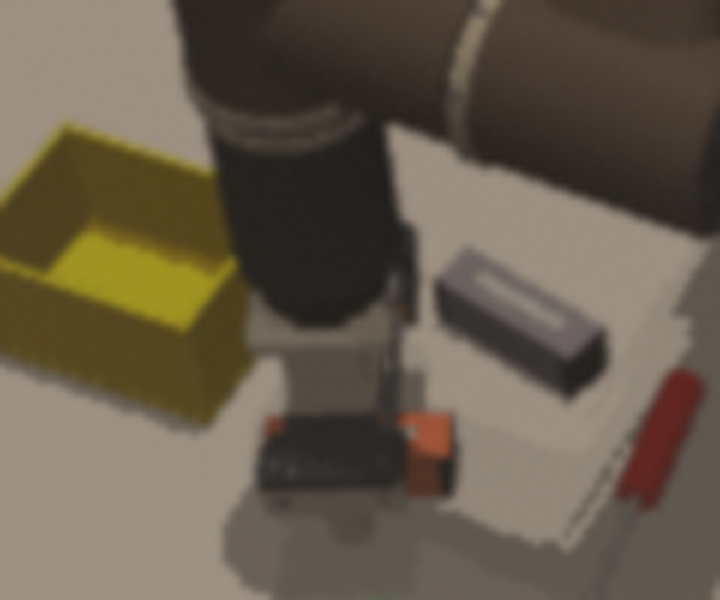

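```bash
python3 -m pendant '[[0,0,0,0,0,0,-1],[0,0,0,0,0,0,-1],[0,0,0,0,0,0,-1],[0,0,0,0,0,0,-1],[0,0,0,0,0,0,-1],[0,0,0,0,0,0,-1],[0,0,0,0,0,0,-1],[0,0,0,0,0,0,-1]]'; python3 -m pendant '[[0,0,-0.01,0,0,0,-1],[0,0,-0.03,0,0,0,-1],[0,0,-0.06,0,0,0,-1],[0,0,-0.09,0,0,0,-1],[0,0,-0.13,0,0,0,-1],[0,0,-0.17,0,0,0,-1],[0,0,-0.2,0,0,0,-1],[0,0,-0.21,0,0,0,-1],[0,0,-0.21,0,0,0,-1]]';python3 - <<'E'
from h import *
c=snapshot("scene")
crop(c,"c7.png",120,100,120,100,6)
E
```

```text
clock: 5.72
tool_pos: [0.6154, -0.2796, 0.0125]
orientation: [180.0, 0.0, -70.1]
force: [-1.3, 0.2, 0.1]
opening: 0.0341
clock: 6.85
tool_pos: [0.6154, -0.2794, 0.2226]
orientation: [-180.0, 0.0, -70.1]
force: [-0.1, -0.1, -3.7]
opening: 0.0337
```

View pics/c7.png

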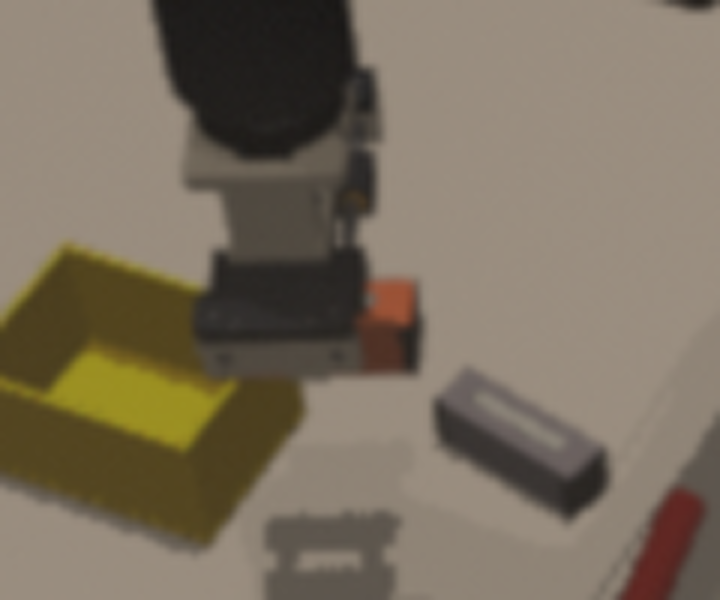

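```bash
python3 -m pendant '[[-0.02,-0.004,0,0,0,0.02,-1],[-0.06,-0.011,0,0,0,0.06,-1],[-0.11,-0.02,0,0,0,0.1,-1],[-0.165,-0.03,0,0,0,0.15,-1],[-0.22,-0.041,0,0,0,0.2,-1],[-0.275,-0.051,0,0,0,0.25,-1],[-0.325,-0.06,0,0,0,0.29,-1],[-0.362,-0.067,0,0,0,0.321,-1],[-0.38,-0.07,0.005,0,0,0.321,-1],[-0.3837,-0.071,0.02,0,0,0.321,-1],[-0.3837,-0.071,0.033,0,0,0.321,-1],[-0.3837,-0.071,0.033,0,0,0.321,-1]]';python3 - <<'E'
from h import *
c=snapshot("scene");t=snapshot("top")
crop(c,"c8.png",230,90,120,100,6)
crop(t,"t8.png",150,130,120,100,6)
E
```

```text
clock: 8.4
tool_pos: [0.5505, 0.1039, 0.1875]
orientation: [179.8, -0.1, -88.5]
force: [0.0, -0.6, -1.5]
opening: 0.0339
```

View pics/c8.png

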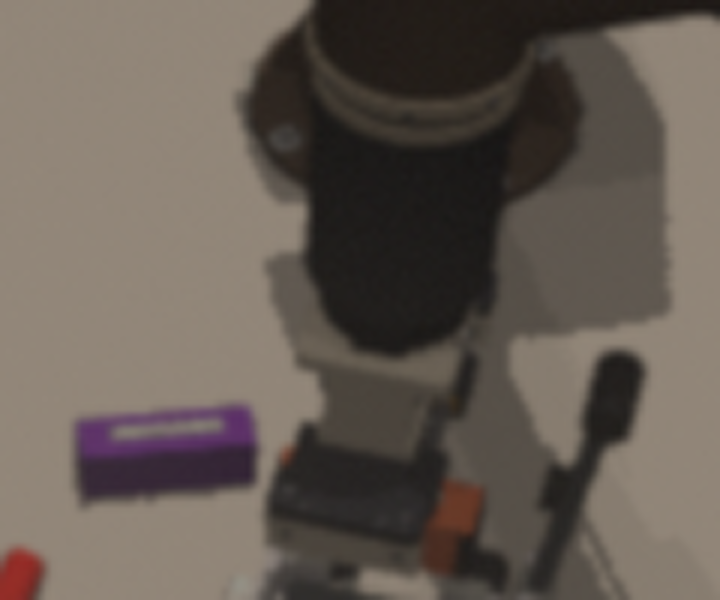

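View pics/t8.png

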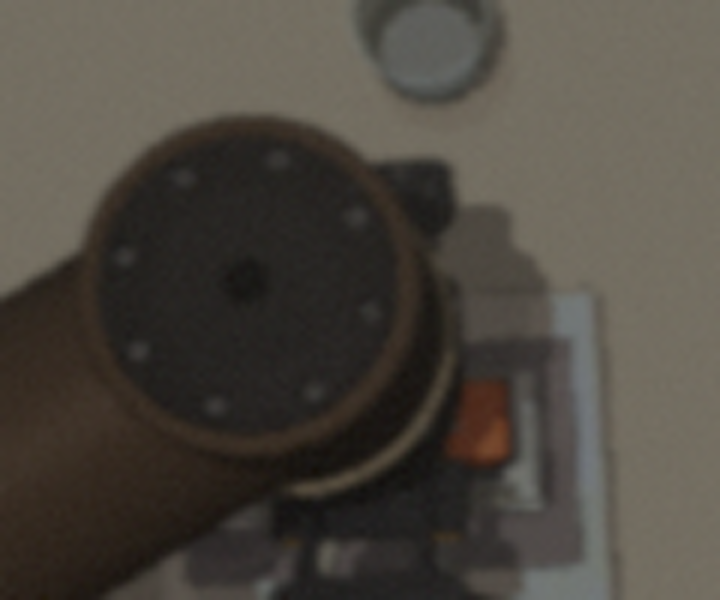

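```bash
python3 - <<'E'
from h import *
c=snapshot("scene");t=snapshot("top")
crop(c,"c9.png",265,160,60,50,12)
crop(t,"t9.png",200,170,60,50,12)
p=ctrl.get_obs()['tool_pos'];print(p)
a=np.radians(1.5);u=np.array([-np.sin(a),np.cos(a),0]);w=np.array([np.cos(a),np.sin(a),0])
b=p-[0,0,.0125]
for k in(-.055,.055):
  for s in(-.017,.017):
    for z in(0,.042):
      q=b+u*k+w*s+[0,0,z]
      print(k,s,z,"top",(proj(t,q)[0]-[200,170]+.5)*12,"scene",(proj(c,q)[0]-[265,160]+.5)*12)
E
```

```text
[0.55182914 0.10486104 0.18997445]
-0.055 -0.017 0 top [417.26635184 453.01550311] scene [143.74539794 150.99033964]
-0.055 -0.017 0.042 top [408.73900003 436.83727687] scene [149.81765888  45.57840881]
-0.055 0.017 0 top [411.17954724 296.32116543] scene [111.9630418  241.44136667]
-0.055 0.017 0.042 top [402.4740005  274.85012419] scene [117.43158845 136.50530916]
0.055 -0.017 0 top [-92.61157628 475.34055626] scene [539.95890457 236.97085389]
0.055 -0.017 0.042 top [-118.60766996  459.92537633] scene [554.69073295 132.07490688]
0.055 0.017 0 top [-96.98824006 318.55466988] scene [513.3093366  329.76973102]
0.055 0.017 0.042 top [-123.04355047  297.84032051] scene [527.66603821 225.41477027]
```

View pics/c9.png

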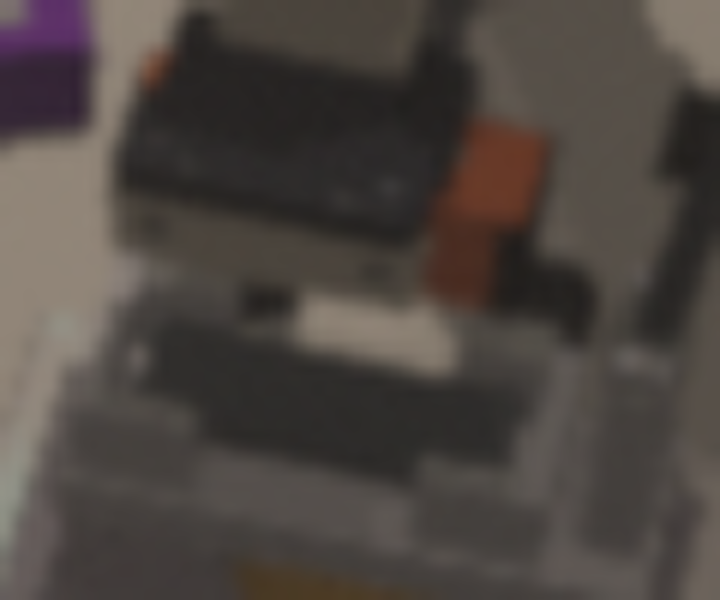

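View pics/t9.png

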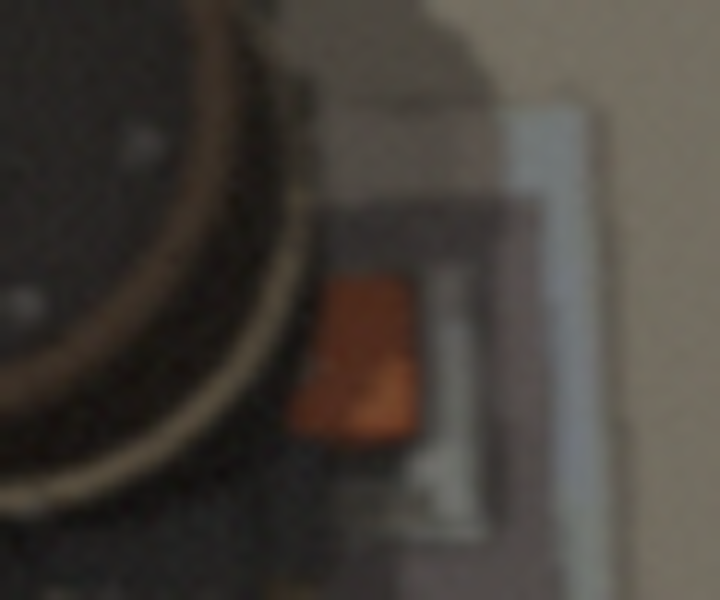

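```bash
python3 -m pendant '[[-0.0026,0,0.01,0,0,0,-1],[-0.0026,0,0.025,0,0,0,-1],[-0.0026,0,0.04,0,0,0,-1],[-0.0026,0,0.047,0,0,0,-1],[-0.0026,0,0.05,0,0,0,-1],[-0.0026,0,0.05,0,0,0,-1]]';python3 - <<'E'
from h import *
c=snapshot("scene");t=snapshot("top")
crop(c,"c10.png",260,160,60,50,12)
crop(t,"t10.png",200,170,60,50,12)
o=ctrl.get_obs();print(o['tool_pos'],o['force'])
E
```

```text
clock: 9.35
tool_pos: [0.5514, 0.108, 0.1395]
orientation: [-180.0, -0.0, -88.4]
force: [-0.0, 0.4, -3.3]
opening: 0.0336
[0.55162761 0.10815124 0.13999353] [-0.04848075  0.17316546 -2.31014296]
```

View pics/c10.png

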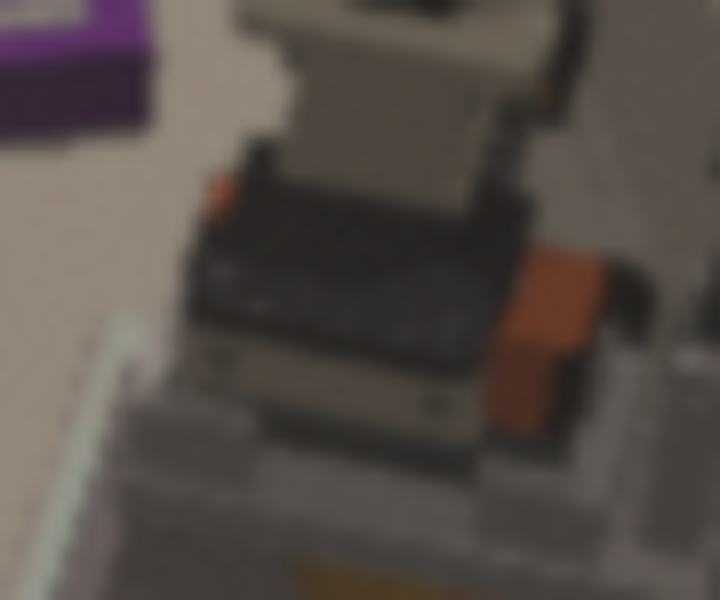

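View pics/t10.png

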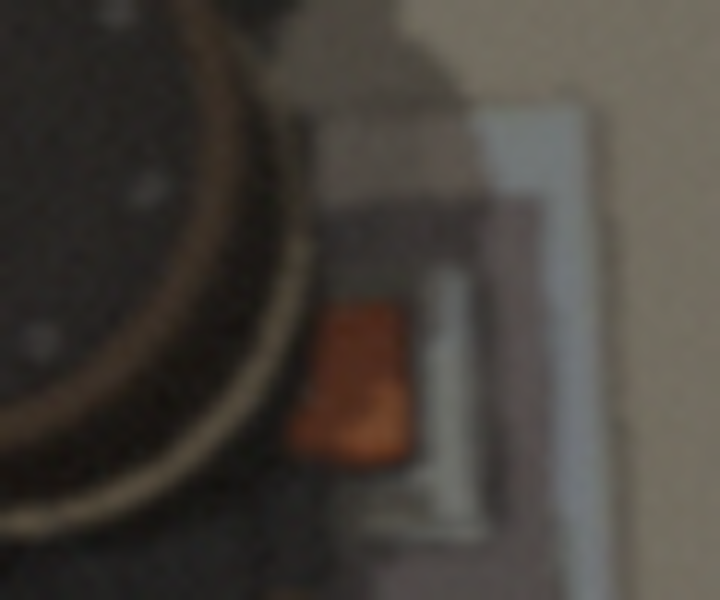

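```bash
python3 -m pendant '[[0,0,0.005,0,0,0,-1],[0,0,0.01,0,0,0,-1],[0,0,0.014,0,0,0,-1],[0,0,0.016,0,0,0,-1],[0,0,0.017,0,0,0,-1],[0,0,0.017,0,0,0,-1]]';python3 - <<'E'
from h import *
c=snapshot("scene");t=snapshot("top")
crop(c,"c11.png",260,160,60,50,12)
crop(t,"t11.png",200,170,60,50,12)
o=ctrl.get_obs();print(o['tool_pos'],o['force'])
E
```

```text
clock: 10.2
tool_pos: [0.5514, 0.108, 0.1226]
orientation: [-180.0, -0.0, -88.5]
force: [-0.2, -0.3, -1.3]
opening: 0.0338
[0.55141204 0.10802791 0.12268832] [ 0.3045607  -0.43249355 -2.46840389]
```

View pics/c11.png

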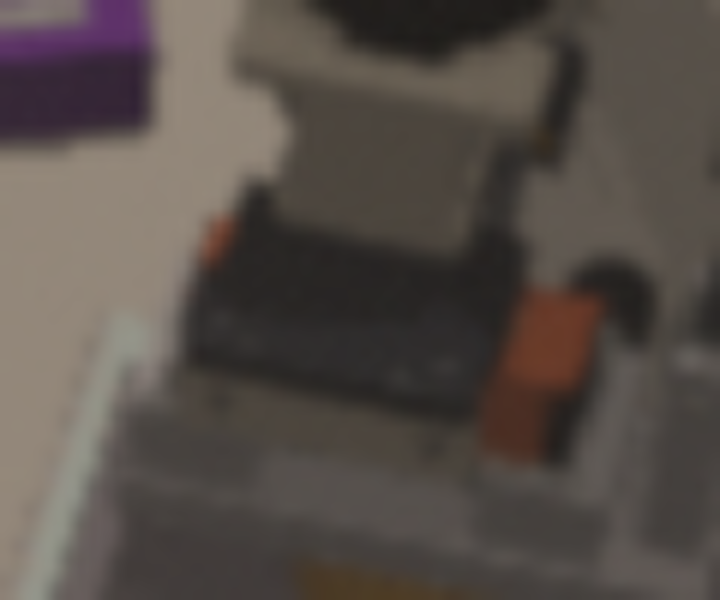

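View pics/t11.png

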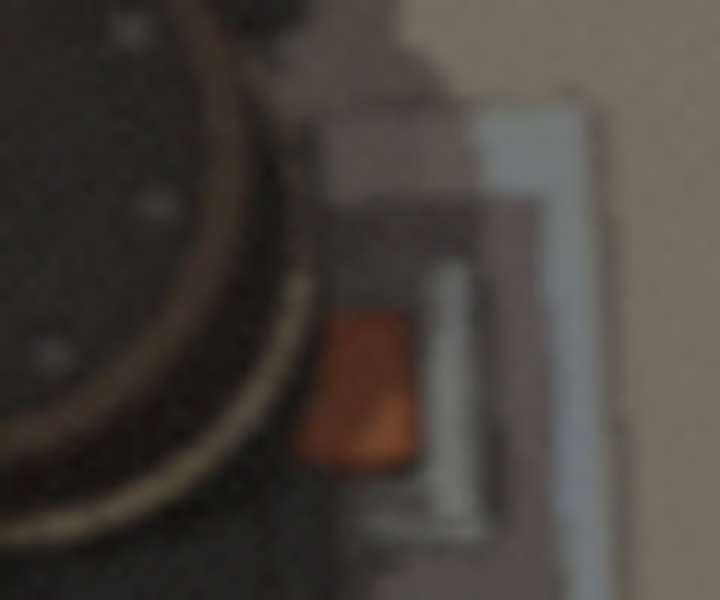

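```bash
python3 -m pendant '[[0,0,0.001,0,0,0,-1],[0,0,0.0015,0,0,0,-1],[0,0,0.002,0,0,0,-1],[0,0,0.002,0,0,0,-1]]';python3 -m pendant '[[0,0,0.0005,0,0,0,-1],[0,0,0.001,0,0,0,-1],[0,0,0.001,0,0,0,-1]]'
```

```text
clock: 10.8
tool_pos: [0.5513, 0.108, 0.1206]
orientation: [-180.0, -0.0, -88.5]
force: [-0.2, 0.8, -1.3]
opening: 0.034
clock: 11.18
tool_pos: [0.5514, 0.108, 0.1198]
orientation: [-180.0, 0.0, -88.4]
force: [-1.6, 0.1, 2.3]
opening: 0.0338
```

```bash
python3 - <<'E'
from h import *
c=snapshot("scene");t=snapshot("top")
from scipy.optimize import least_squares
for a,b in(([233.6,233],[286.9,184.3]),([200.5,239.6],[310.7,184.7])):
    o=least_squares(lambda P:np.r_[proj(t,P)[0]-a,proj(c,P)[0]-b],[.5,.1,.1]); print(o.x,o.fun)
E
```

```text
[0.47200853 0.06386797 0.04971869] [-2.23017712  0.61101875 -2.90232962 -0.0503993 ]
[0.4559423  0.15238255 0.06109387] [-0.81708855  0.2113707  -1.06145968  0.02135989]
```

```bash
python3 -m pendant '[[0,0,0,0,0,0,-0.1],[0,0,0,0,0,0,0.1],[0,0,0,0,0,0,0.3],[0,0,0,0,0,0,0.3],[0,0,0,0,0,0,0.3]]';python3 -m pendant '[[0,0,-0.01,0,0,0,0.3],[0,0,-0.03,0,0,0,0.3],[0,0,-0.06,0,0,0,0.3],[0,0,-0.09,0,0,0,0.3],[0.03,0,-0.11,0,0,0,0.3],[0.08,0,-0.12,0,0,0,0],[0.13,0,-0.12,0,0,0,-0.5],[0.16,0,-0.12,0,0,0,-1],[0.16,0,-0.12,0,0,0,-1]]'
python3 - <<'E'
from h import *
c=snapshot("scene");t=snapshot("top")
crop(c,"c12.png",245,140,100,90,7)
crop(t,"t12.png",150,165,110,85,7)
E
```

```text
clock: 11.9
tool_pos: [0.5513, 0.108, 0.1196]
orientation: [-180.0, 0.0, -88.5]
force: [-1.2, -0.5, 0.9]
opening: 0.0571
clock: 13.02
tool_pos: [0.5555, -0.0538, 0.2403]
orientation: [-180.0, -0.0, -88.6]
force: [0.4, -0.1, -0.1]
opening: 0.0227
```

View pics/c12.png

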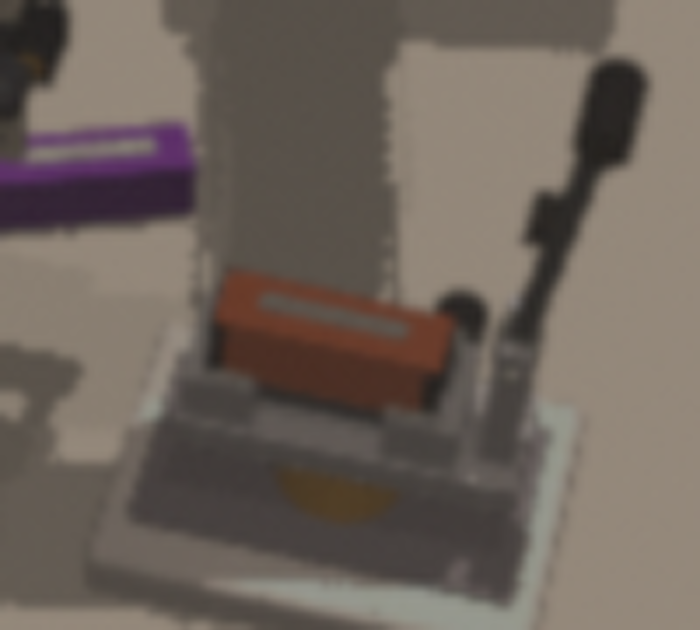

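View pics/t12.png

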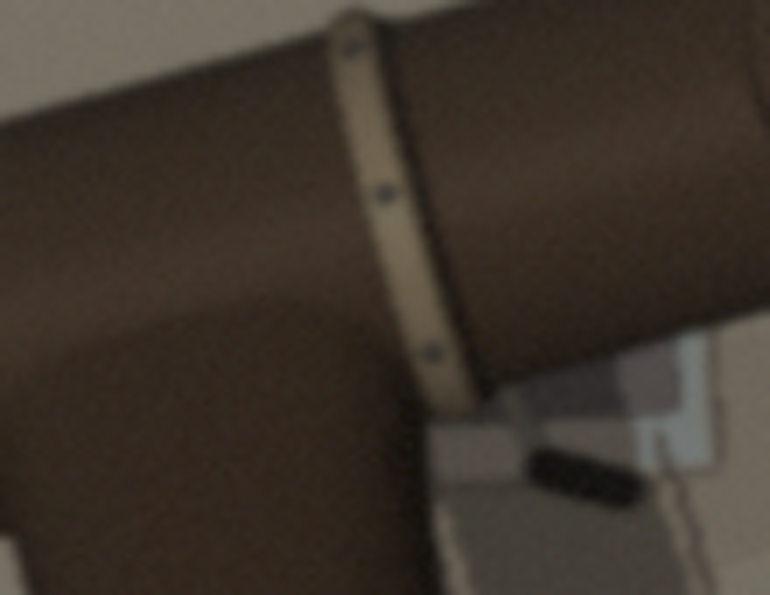

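```bash
python3 -m pendant '[[0,0,-0.03,0,0,0,-1],[0,0,-0.08,0,0,0,-1],[0,0,-0.12,0,0,0,-1],[0,0,-0.14,0,0,0,-1],[0,0,-0.14,0,0,0,-1]]'; python3 -m pendant '[[-0.02,0,0,0,0,0,-1],[-0.06,0,0,0,0,0,-1],[-0.11,0,0,0,0,0,-1],[-0.16,0,0,0,0,0,-1],[-0.21,0,0,0,0,0,-1],[-0.26,0,0,0,0,0,-1],[-0.3,0,0,0,0,0,-1],[-0.314,0,0,0,0,0,-1],[-0.314,0,0,0,0,0,-1],[-0.314,0,0,0,0,0,-1]]'
python3 - <<'E'
from h import *
c=snapshot("scene");t=snapshot("top")
crop(c,"c13.png",245,60,120,100,6)
crop(t,"t13.png",90,130,160,120,5)
o=ctrl.get_obs(); a=np.radians(1.5);d=o['tool_pos'][:2]-[.5516,.1057]
print("stand xy",d@[np.cos(a),np.sin(a)],d@[-np.sin(a),np.cos(a)],o['tool_pos'],o['joint_pos'])
E
```

```text
clock: 13.75
tool_pos: [0.5563, -0.0509, 0.3816]
orientation: [-179.8, 0.0, -88.4]
force: [0.2, -0.3, -1.6]
opening: 0.0008
clock: 15.0
tool_pos: [0.5469, 0.2615, 0.3793]
orientation: [180.0, -0.0, -88.5]
force: [0.8, 1.0, 0.5]
opening: 0.0006
stand xy -0.000359195892466989 0.15542057394364292 [0.54717249 0.26105791 0.37977753] [ 4.39514077e+01  1.07802972e+01  6.82542463e+00  3.17887113e-03
 -8.60315220e+01 -4.24596909e+01]
```

View pics/c13.png

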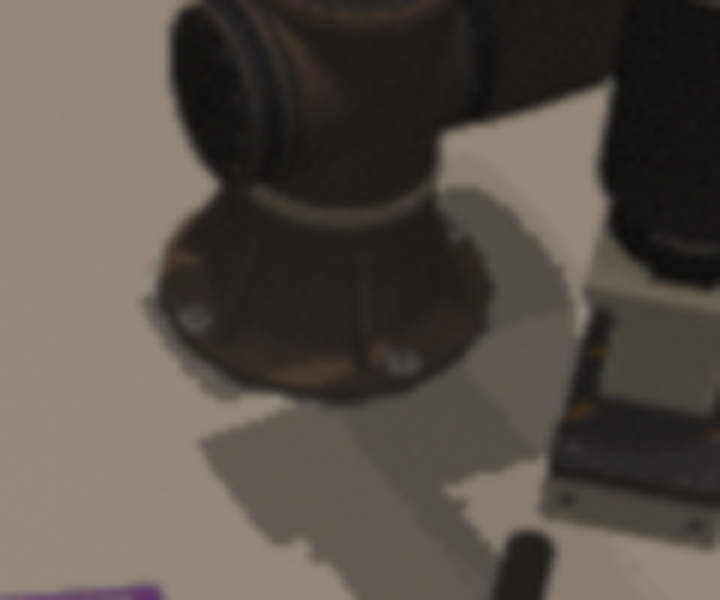

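View pics/t13.png

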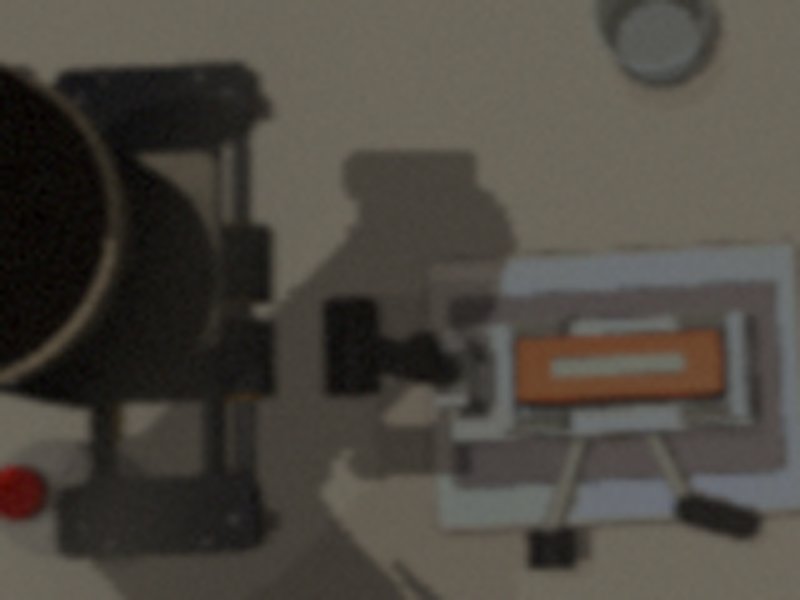

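```bash
python3 -m pendant '[[0,0,0.02,0,0,0,-1],[0,0,0.05,0,0,0,-1],[0,0,0.07,0,0,0,-1],[0,0,0.077,0,0,0,-1],[0,0,0.077,0,0,0,-1]]'; python3 -m pendant '[[0.012,0,0,0,0,0,-1],[0.025,0,0,0,0,0,-1],[0.035,0,0,0,0,0,-1],[0.0475,0,0,0,0,0,-1],[0.06,0,0,0,0,0,-1],[0.07,0,0,0,0,0,-1],[0.07,0,0,0,0,0,-1]]'
python3 - <<'E'
from h import *
c=snapshot("scene");t=snapshot("top")
crop(c,"c14.png",245,90,120,100,6)
o=ctrl.get_obs(); a=np.radians(1.5);d=o['tool_pos'][:2]-[.5516,.1057]
print("stand xy",d@[np.cos(a),np.sin(a)],d@[-np.sin(a),np.cos(a)],o['tool_pos'],o['force'])
E
```

```text
clock: 15.72
tool_pos: [0.5474, 0.2614, 0.3029]
orientation: [-180.0, -0.0, -88.5]
force: [-0.1, -0.1, 0.7]
opening: 0.0003
clock: 16.6
tool_pos: [0.5493, 0.1912, 0.3032]
orientation: [-179.9, 0.0, -88.5]
force: [0.9, 1.8, 1.1]
opening: 0.0006
stand xy -0.0005948063480228329 0.0855788649525409 [0.5487652  0.19123397 0.3025908 ] [-0.32121026  0.46132286  0.04367703]
```

View pics/c14.png

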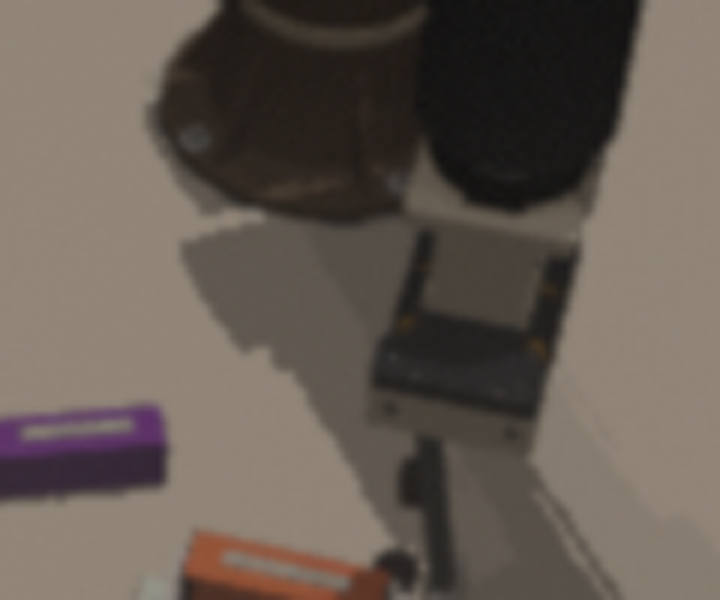

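```bash
python3 -m pendant '[[0.01,0,0,0,0,0,-1],[0.02,0,0.002,0,0,0,-1],[0.035,0,0.005,0,0,0,-1],[0.05,0,0.009,0,0,0,-1],[0.061,0,0.013,0,0,0,-1],[0.07,0,0.018,0,0,0,-1],[0.079,0,0.023,0,0,0,-1],[0.083,0,0.027,0,0,0,-1],[0.083,0,0.027,0,0,0,-1]]'
python3 - <<'E'
from h import *
c=snapshot("scene");t=snapshot("top")
crop(c,"c15.png",235,100,120,100,6)
crop(t,"t15.png",130,130,130,110,5)
o=ctrl.get_obs(); a=np.radians(1.5);d=o['tool_pos'][:2]-[.5516,.1057]
print("stand xy",d@[np.cos(a),np.sin(a)],d@[-np.sin(a),np.cos(a)],o['tool_pos'],o['force'])
E
```

```text
clock: 17.82
tool_pos: [0.5507, 0.1093, 0.2748]
orientation: [179.9, 0.0, -88.5]
force: [0.4, 3.4, -0.4]
opening: 0.0005
stand xy -0.0006340652829540601 0.0034732243792678515 [0.55087523 0.10915544 0.27523219] [-0.90618232  3.15061536 -0.23836812]
```

View pics/c15.png

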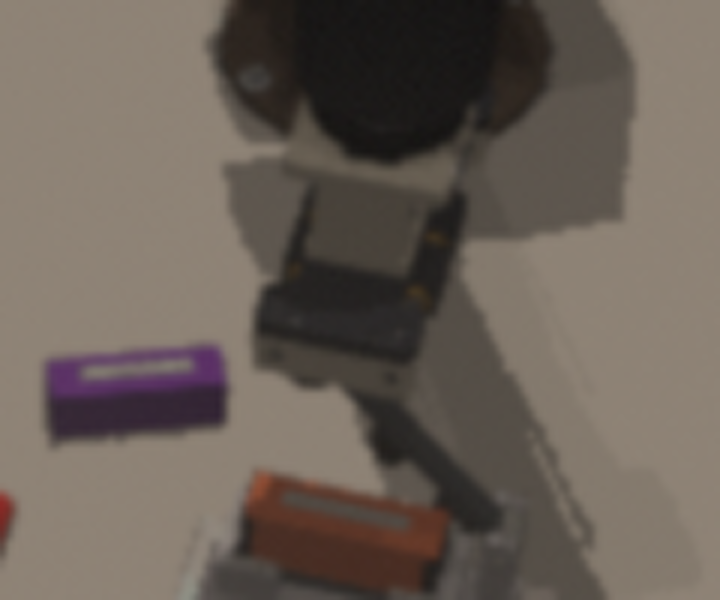

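View pics/t15.png

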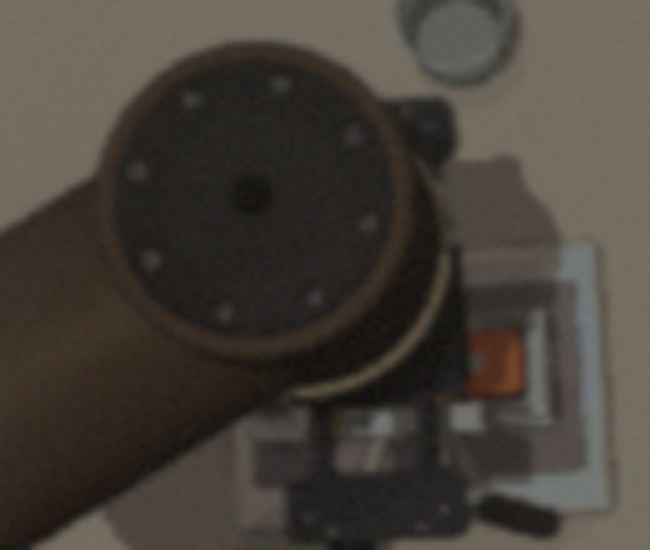

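```bash
python3 -m pendant '[[-0.01,0,0,0,0,0,-1],[-0.01,0,-0.02,0,0,0,-1],[-0.01,0,-0.038,0,0,0,-1],[0.005,0,-0.042,0,0,0,-1],[0.02,0,-0.042,0,0,0,-1],[0.027,0,-0.042,0,0,0,-1],[0.027,0,-0.042,0,0,0,-1],[0.027,0,-0.03,0,0,0,-1],[0.027,0,-0.03,0,0,0,-1]]'
python3 - <<'E'
from h import *
c=snapshot("scene");t=snapshot("top")
crop(c,"c16.png",235,100,120,100,6)
o=ctrl.get_obs(); a=np.radians(1.5);d=o['tool_pos'][:2]-[.5516,.1057]
print("stand xy",d@[np.cos(a),np.sin(a)],d@[-np.sin(a),np.cos(a)],o['tool_pos'],o['force'])
E
```

```text
clock: 19.05
tool_pos: [0.5513, 0.0821, 0.3039]
orientation: [179.9, -0.0, -88.4]
force: [-0.1, 0.1, -0.7]
opening: 0.0004
stand xy -0.00030430935036961874 -0.023540663770471454 [0.55191202 0.08215944 0.30512527] [ 0.51185002 -0.19429064  0.64718875]
```

View pics/c16.png

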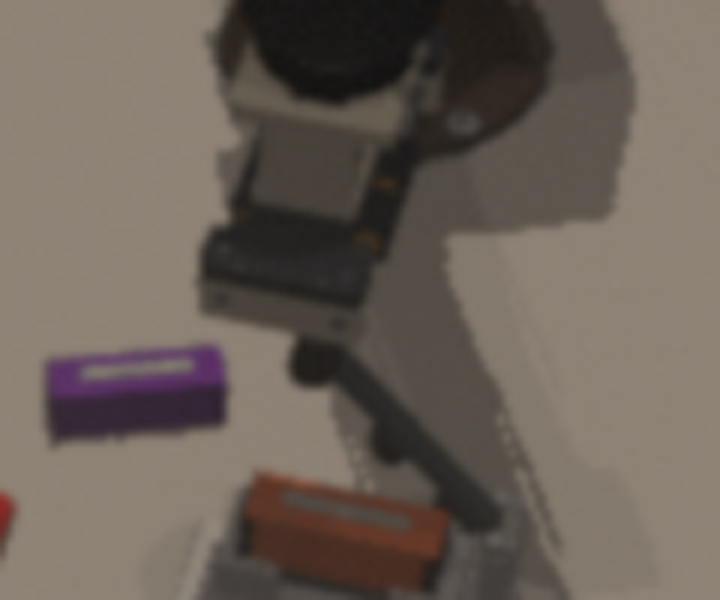

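```bash
python3 - <<'E'
from h import *
c=snapshot("scene"); th=np.radians(1.5)
for a in(.7,.75,.8,.85,.9):
    y=.085-.16*np.cos(a); P=[.5516-y*np.sin(th)+.022*np.cos(th),.1057+y*np.cos(th)+.022*np.sin(th),.158+.16*np.sin(a)]
    print(a,(proj(c,P)[0]-[235,100]+.5)*6)
E
```

```text
0.7 [274.07411222 387.99350497]
0.75 [284.67934917 382.14720552]
0.8 [295.89793234 376.74229242]
0.85 [307.7046538  371.79916671]
0.9 [320.0718159 367.3371295]
```

```bash
python3 -m pendant '[[0.003,0,0.013,0,0,0,-1],[0.008,0,0.025,0,0,0,-1],[0.019,0,0.037,0,0,0,-1],[0.028,0,0.05,0,0,0,-1],[0.0355,0,0.064,0,0,0,-1],[0.0355,0,0.064,0,0,0,-1]]'
python3 - <<'E'
from h import *
c=snapshot("scene")
crop(c,"c17.png",225,100,120,100,6)
o=ctrl.get_obs(); a=np.radians(1.5);d=o['tool_pos'][:2]-[.5516,.1057]
print("stand xy",d@[np.cos(a),np.sin(a)],d@[-np.sin(a),np.cos(a)],o['tool_pos'],o['force'])
E
```

```text
clock: 19.95
tool_pos: [0.5532, 0.0435, 0.2419]
orientation: [-180.0, -0.2, -88.5]
force: [-0.3, -4.3, 6.3]
opening: 0.0004
stand xy -2.5870986199893608e-05 -0.0614761458955094 [0.5531834  0.04424424 0.24185983] [-0.69462254 -3.32398669  5.14595552]
```

View pics/c17.png

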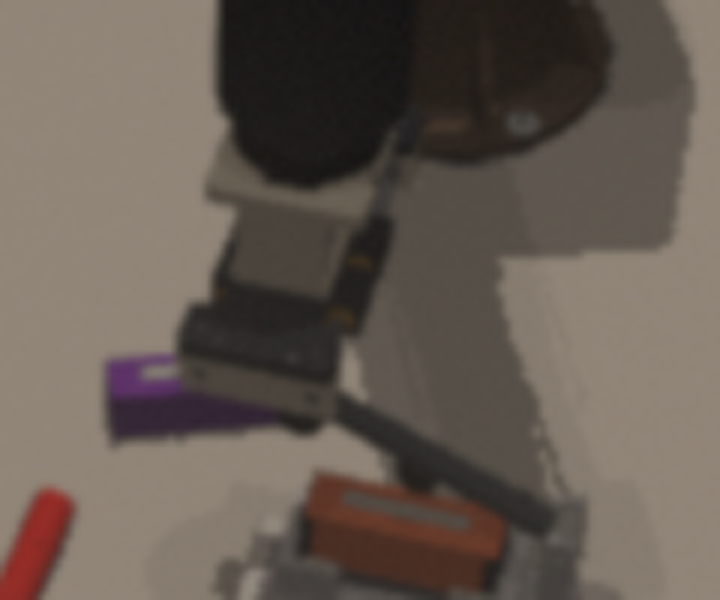

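```bash
python3 -m pendant '[[0.003,0,0.007,0,0,0,-1],[0.006,0,0.015,0,0,0,-1],[0.008,0,0.022,0,0,0,-1],[0.01,0,0.03,0,0,0,-1],[0.012,0,0.038,0,0,0,-1],[0.013,0,0.045,0,0,0,-1],[0.013,0,0.05,0,0,0,-1],[0.013,0,0.05,0,0,0,-1]]'
python3 - <<'E'
from h import *
c=snapshot("scene")
crop(c,"c18.png",225,110,120,100,6)
o=ctrl.get_obs(); a=np.radians(1.5);d=o['tool_pos'][:2]-[.5516,.1057]
print("stand xy",d@[np.cos(a),np.sin(a)],d@[-np.sin(a),np.cos(a)],o['tool_pos'],o['force'])
E
```

```text
clock: 21.0
tool_pos: [0.5529, 0.0337, 0.1908]
orientation: [179.9, 0.0, -88.5]
force: [0.5, 1.1, -0.8]
opening: 0.0007
stand xy -0.0006752025826370521 -0.07183677527788074 [0.5528055  0.03387017 0.19081998] [0.14258291 0.33437628 0.13306582]
```

View pics/c18.png

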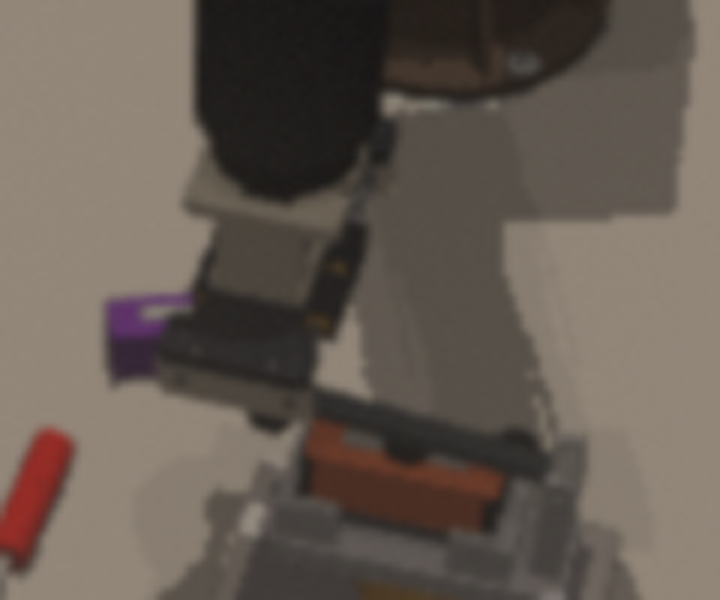

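```bash
python3 -m pendant '[[0.001,0,0.004,0,0,0,-1],[0.001,0,0.008,0,0,0,-1],[0.001,0,0.012,0,0,0,-1],[0.002,0,0.015,0,0,0,-1],[0.002,0,0.017,0,0,0,-1],[0.002,0,0.017,0,0,0,-1]]'; python3 -m pendant '[[0,0,0.001,0,0,0,-1],[0,0,0.002,0,0,0,-1],[0,0,0.002,0,0,0,-1]]'
```

```text
clock: 21.8
tool_pos: [0.5531, 0.0314, 0.1744]
orientation: [180.0, -0.0, -88.4]
force: [-1.7, -0.4, 3.1]
opening: 0.0007
clock: 22.18
tool_pos: [0.5532, 0.0313, 0.1726]
orientation: [180.0, -0.0, -88.4]
force: [-2.9, -0.2, 4.4]
opening: 0.0002
```

```bash
python3 -m pendant '[[0,0,0.001,0,0,0,-1],[0,0,0.0015,0,0,0,-1],[0,0,0.002,0,0,0,-1],[0,0,0.002,0,0,0,-1]]'; python3 -m pendant '[[0,0,0.0005,0,0,0,-1],[0,0,0.001,0,0,0,-1],[0,0,0.001,0,0,0,-1]]'
```

```text
clock: 22.68
tool_pos: [0.5532, 0.0311, 0.1711]
orientation: [180.0, -0.0, -88.4]
force: [-3.8, -1.3, 8.4]
opening: 0.0007
clock: 23.05
tool_pos: [0.5532, 0.0311, 0.1709]
orientation: [-180.0, -0.0, -88.4]
force: [-6.3, -1.7, 15.2]
opening: 0.0003
```

```bash
python3 -m pendant '[[0,0,0.0005,0,0,0,-1],[0,0,0.0008,0,0,0,-1],[0,0,0.0008,0,0,0,-1]]'; python3 -m pendant '[[0,0,-0.005,0,0,0,-1],[0,0,-0.02,0,0,0,-1],[0,0,-0.05,0,0,0,-1],[0,0,-0.1,0,0,0,-1],[0.03,0,-0.14,0,0,0,-1],[0.08,0,-0.15,0,0,0,-1],[0.13,0,-0.15,0,0,0,-1],[0.18,0,-0.15,0,0,0,-1],[0.23,0,-0.15,0,0,0,-1],[0.26,0,-0.15,0,0,0,-1],[0.26,0,-0.15,0,0,0,-1]]'
python3 - <<'E'
from h import *
c=snapshot("scene");t=snapshot("top")
crop(c,"c19.png",235,140,100,90,7)
crop(t,"t19.png",150,160,110,85,7)
cv2.imwrite("pics/end.png",c["image"])
o=ctrl.get_obs();print(o['force'],o['tool_pos'])
th=np.radians(1.5)
for a in(0,.03,.06,.1):
    y=.085-.16*np.cos(a); P=[[.5516-y*np.sin(th)+s*.022,.1057+y,.158+.16*np.sin(a)] for s in(1,-1)]
    print(a,(proj(c,P)-[235,140]+.5)*7)
E
```

```text
clock: 23.42
tool_pos: [0.5533, 0.0311, 0.1707]
orientation: [-179.9, -0.0, -88.4]
force: [-9.0, -0.9, 19.1]
opening: 0.0005
clock: 24.8
tool_pos: [0.5602, -0.2303, 0.3186]
orientation: [180.0, -0.0, -88.6]
force: [-0.2, 0.9, -0.3]
opening: 0.0004
[ 0.04072544  1.47794412 -0.67688379] [ 0.56039201 -0.22835665  0.31878484]
0 [[230.15407575 306.74741869]
 [256.94356571 239.49529479]]
0.03 [[230.54925836 300.04926219]
 [257.39550584 232.75324302]]
0.06 [[231.24641303 293.39122435]
 [258.14483171 226.04947141]]
0.1 [[232.64843256 284.58670561]
 [259.60907672 217.18115829]]
```

View pics/c19.png

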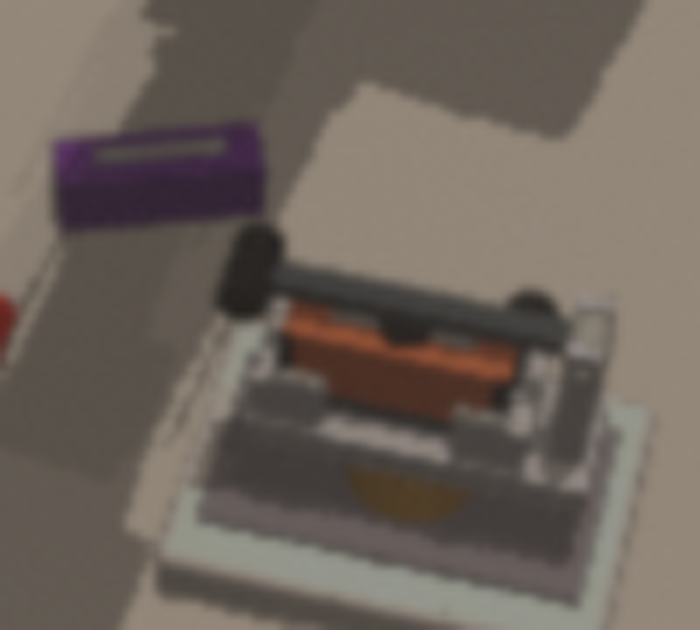

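View pics/t19.png

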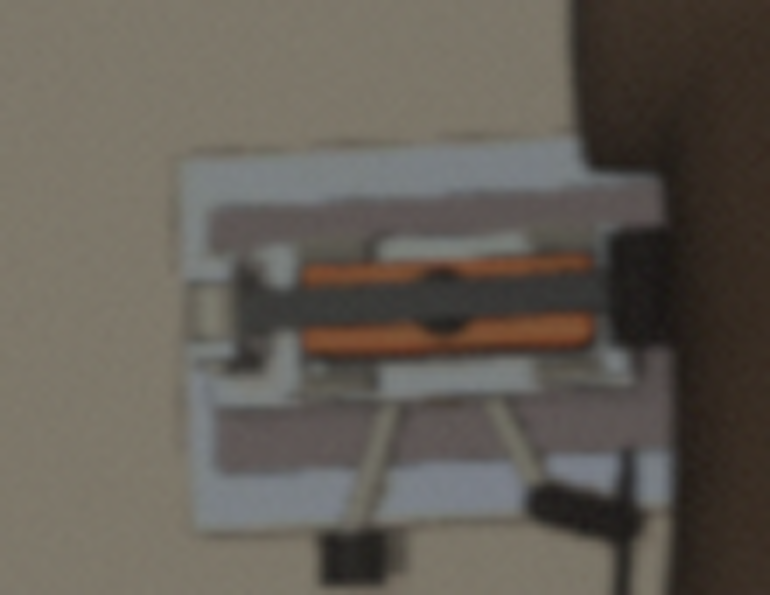

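View pics/end.png

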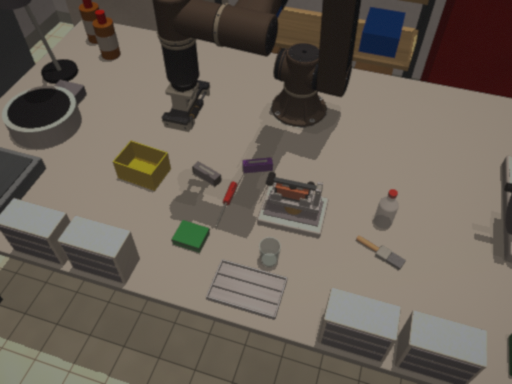

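```bash
python3 - <<'E'
from plant import ctrl
print(ctrl.close_job())
E
```

```text
the job is handed in; nothing more can be done
None
```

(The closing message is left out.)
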